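# Teach the dispenser its camera-ring point

## Task

Teach the glue dispenser where to start: gently push the carriage to the robot's left along its slide until it is fully home against the stop, then point at the round camera ring, holding your fingertips just above the middle of it (about two centimetres) for two seconds. Then press the larger of the two push buttons right down to store the point and let it go; do not touch the phone covers, press the smaller button or disturb anything else.

Things in the scene. Friction and masses are not known exactly. Their poses are not given: they have to be found in the camera images.
- slide_base: fixed aluminium slide, 200 mm (its x) by 450 mm (its y), 18 mm high, with two rails. Origin under its centre, z up. The carriage runs along its +y (to the robot's left) to a dark stop block clamped on the rails near its +y end, 100 mm from where the carriage starts (the stop's place along the rails varies)
- shuttle (a joint): travel of the carriage along the slide's +y, in m: 0 = fully out, where it starts, 0.10 = fully home against its stop. It moves stiffly (about 3 N) and stays where it is left
- post_face (a point): centre of the push face of the carriage's post: a dark upright block at the carriage's -y end, 45 mm wide along x, 14 mm thick along y, its top 90 mm above the table, standing 45 mm proud of the carriage. The point lies on the face that looks along the slide's -y, 20 mm below the post's top. Pushing it along +y moves the carriage. Axes parallel to the slide's
- ring_top (a point): centre of the top of the round camera ring (32 mm across, 3 mm proud of its cover, 57 mm above the table), near the far (+x) end of cover_ring. z up. The other two covers have a square and a long strip in the same place
- cover_ring: A phone back cover, 150 x 70 x 9 mm, loose in its nest on the carriage, its long side across the slide; its top is 54 mm above the table. Origin under its centre. Not to be touched. It has one round camera ring, 47 mm along its +x from its centre
- cover_square: A phone back cover, 150 x 70 x 9 mm, loose in its nest on the carriage, its long side across the slide; its top is 54 mm above the table. Origin under its centre. Not to be touched. It has a square camera block, 34 mm
- cover_strip: A phone back cover, 150 x 70 x 9 mm, loose in its nest on the carriage, its long side across the slide; its top is 54 mm above the table. Origin under its centre. Not to be touched. It has a long camera strip, 60 x 16 mm, across it
- big_button_top (a point): centre of the top of the larger push button: black, 40 mm across, on a small grey housing to the right of the slide; pressed straight down
- big_button (a joint): travel of the larger button: 0 = up, 0.006 m = fully down, at 5 N; it springs back
- small_button_top (a point): centre of the top of the smaller push button: black, 20 mm across, on a housing of its own beside the other, either one nearer the robot; leave alone
- small_button (a joint): travel of the smaller button, 0 = up; must stay up
- jar: white lidded jar, 42 mm across, 55 mm high; origin under its centre; leave alone
- tape: yellow ring of tape lying flat, 68 mm across, 18 mm high; leave alone
- bottle: blue bottle, 52 mm across, 125 mm high, standing at the back; leave alone
- screwdriver: screwdriver lying on the left of the slide; leave alone
- cup: open aluminium cup, 60 mm across, 70 mm high, at the back; leave alone
- brush: brush lying at the back right; leave alone
- pendant: hand-held black and orange keypad, 190 x 96 x 30 mm, lying on the left; leave alone
There are look-alikes about, which are no part of the job. Leave any purple look-alike of the part that bears small_button_top alone.

How it is judged:
On the way, in this order (a step that is already met when the one before it is completed fails the run):
1. the carriage is pushed fully home (value of joint shuttle above 0.096 m), for 0.2 s.
2. the fingertips dwell just above the round camera ring, without contact (value of joint shuttle above 0.096 m and horizontal distance between the grasp point and ring_top below 0.018 m and z of the grasp point in the frame of ring_top between 0.02 and 0.065 m), for 1.8 s.
3. the larger button is pressed down (value of joint big_button above 0.0045 m), for 0.05 s.
At the end, for the whole second after the job is handed in: The carriage is home (within 4 mm of its stop) after the dwell of at least 1.8 s over the round ring (within about 18 mm sideways, fingertips within about 45 mm above it), the larger button has been pressed and is up again, the covers lie in their nests at rest (value of joint shuttle above 0.096 m and value of joint each of big_button, small_button below 0.002 m and z of each of cover_ring, cover_square, cover_strip in the frame of slide_base below 0.05 m and linear speed of each of cover_ring, cover_square, cover_strip below 0.02 m/s); the robot touches nothing.
It fails at once if a phone cover is touched by the robot (contact force between any of the fingers, the arm and cover_ring above 0.3 N or contact force between any of the fingers, the arm and cover_square above 0.3 N or contact force between any of the fingers, the arm and cover_strip above 0.3 N).
It fails at once if a phone cover is lifted out of its nest (height (world z) of any of cover_ring, cover_square, cover_strip above 0.055 m).
It fails at once if the carriage is slammed (faster than 0.4 m/s) (velocity of joint shuttle above 0.4 m/s).
It fails at once if the smaller button is pressed (value of joint small_button above 0.003 m).
It fails at once if something else on the table is shifted by more than 20 mm (distance of any of jar, tape, bottle, screwdriver, cup, brush, pendant from where it was at the start of the episode above 0.02 m).
It also fails if it takes over 54 s, if anything falls off the work surface, if the arm or the gripper's body presses on something with over 40 N, if the wrist force passes 120 N, or if a joint passes its speed limit or range.

## Robot

A 7-joint arm with a two-finger parallel gripper is mounted at the origin on the work surface. World frame = base frame: x ahead of the robot, y to its left, z up, the work surface at z = 0. Lengths are in m, angles in rad, forces in N, time in s.
With the tool pointing down it reaches from about 0.425 to 0.875 m from the base axis. Payload 4.7 kg.
Tool frame: the origin (TCP) lies at the very end of the fingers, on their centre line; the grasp point (between the pads) lies 19 mm behind it; x points along the fingers, z is the direction in which the jaws open and shut, and the axes are right-handed (so a half turn about x gives the same grasp; the last joint's range is limited). The gripper opens to 87 mm and grips with 3 to 60 N. Pads are 19 mm wide; open, the fingers measure 117 mm over their backs; the gripper's body (75 mm by 190 mm) begins 51 mm behind the grasp point.
Start: joints at [-1.234, 0.321, -0.07, 1.45, 0.023, 1.371, -0.057], TCP at [0.206, 0.616, 0.223] pointing down, gripper open.
Joint ranges: [-2.86, 2.86], [-0.3, 2.09], [-1.38, 1.24], [0.06, 2.45], [-1.56, 4.7], [0.09, 2.05], [-2.69, 2.69]. Speed limits (rad/s): [2.57, 2.57, 3.14, 3.14, 3.14, 3.14, 3.14].

## Interface

Orientations are given as a rotation vector (axis times angle).
In Python, from bench import telemetry, viewer, workorder gives the robot as it stands.
- The arm moves only by the shell command python3 -m creep 'ROWS' [FORCE]. ROWS is JSON, a list of rows, each an object of numbers: "fingers": the opening, from 0 (shut) to 1 (fully open); "x", "y", "z": the shift along the tool's x, y, z in units of 40 mm (1.0 is 40 mm); "twist": the turn about the tool's x in units of 5 degrees (1.0 is 5 degrees). In form: [{"fingers": .., "x": .., "y": .., "z": .., "twist": ..}, ...]. A call has 1 to 20 rows; each row is the pose to reach, as a shift and turn from the pose commanded when the call began, along the tool's axes at that moment; what a row does not reach only later rows make up. A row lasts 1/12 s, in which the tool goes at most 41.7 mm and 7.16 degrees, less where a joint would pass 70% of its speed; a pose out of reach is approached as far as the arm can. A call with a gripper value outside its range is refused whole. The fingers move at their own pace and stop on an object; FORCE is the grip in N (left out, the last holds). Time passes only in rows, so rows that repeat a pose let the fingers close. It gives the time, the measured TCP pose, the force and the opening at its end, in the units of the state.
- telemetry.get_state(): the state, without advancing time (a new reading comes with each control period).
- viewer.get_image(name): name is "side" or "top"; returns a dict with "pixels" (420x560x3 uint8, red, green, blue), "z_map" (420x560 float32, m along the optical axis (not along the pixel's ray), 0 where there is no reading), "K" (3x3 intrinsics, pixels), "xyz" and "attitude" of the camera in the world. Camera axes: x right, y up, looking along -z (the intrinsics and any distortion apply to the point x, -y, -z); pixel columns grow to the right and rows downward; lengths in m; the calibration is good to about 2 mm. A picture is of the moment at which its call begins.
- workorder.close_job(): hands the job in, once; it reports no verdict.
The state is a dict: "time": time; "joint_positions": joint angles; "qd": joint speeds; "joint_torque": joint torques, N m; "position": TCP position; "tool_rot": TCP orientation; "ft_force": force on the tool from outside, world axes, zero at the start; "torque": the same for the moment, N m; "grip_width": opening from 0.0 (shut) to 1.0 (fully open).
Only numpy, scipy, OpenCV 4.12 (cv2) and the standard library are available. Lean on these libraries where they do the work, as an engineer would, in place of code of your own. Each camera call takes 0.05 s, during which the arm holds its last target.

## Working session

There is one attempt and no reset: what is moved stays moved. The work goes in short steps, Python scripts to look and compute and a shell command to move; the robot and the scene stay as the last step left them, time stands still between calls to the robot, and variables do not carry over. Pictures are saved under pics/ and viewed, and the job is handed in when it is done.

```bash
mkdir -p pics
cat > h.py <<'E'
import numpy as np, cv2
from scipy.spatial.transform import Rotation as R
from bench import telemetry, viewer, workorder
def snap(name,tag):
    d=viewer.get_image(name); np.savez(f'pics/{tag}.npz',**{k:np.asarray(v) for k,v in d.items()})
    cv2.imwrite(f'pics/{tag}.png',cv2.cvtColor(d['pixels'],cv2.COLOR_RGB2BGR)); return d
def crop(tag,c0,r0,c1,r1,s,out):
    im=cv2.imread(f'pics/{tag}.png')[r0:r1,c0:c1]; cv2.imwrite(f'pics/{out}.png',cv2.resize(im,None,fx=s,fy=s,interpolation=cv2.INTER_CUBIC))
def rot(a):
    a=np.asarray(a,float)
    return a if a.shape==(3,3) else (R.from_rotvec(a).as_matrix() if a.size==3 else R.from_quat(a).as_matrix())
def pt(d,u,v,z=None):
    K=d['K'];Rm=rot(d['attitude']);o=np.asarray(d['xyz'])
    ray=Rm@np.array([(u-K[0,2])/K[0,0],-(v-K[1,2])/K[1,1],-1.])
    if z is None: return o+ray*d['z_map'][int(round(v)),int(round(u))]
    return o+ray*(z-o[2])/ray[2]
E
python3 - <<'E'
from h import *
for n in('top','side'):
    d=snap(n,n+'0'); print(n,{k:np.asarray(v).round(3).tolist() for k,v in d.items() if k not in('pixels','z_map')})
s=telemetry.get_state(); print({k:np.round(v,3) for k,v in s.items()}); print(rot(s['tool_rot']).round(3))
E
```

```text
top {'K': [[536.94, 0.0, 275.269], [0.0, 536.94, 207.676], [0.0, 0.0, 1.0]], 'xyz': [0.265, 0.032, 1.545], 'attitude': [0.153, -0.162, -1.573]}
side {'K': [[487.865, 0.0, 278.148], [0.0, 487.865, 204.491], [0.0, 0.0, 1.0]], 'xyz': [-0.005, 1.172, 0.997], 'attitude': [0.3, -1.248, -2.441]}
{'time': np.float64(0.1), 'joint_positions': array([-1.234,  0.322, -0.07 ,  1.452,  0.023,  1.371, -0.057]), 'qd': array([-0.   , -0.   , -0.001, -0.003,  0.   , -0.002, -0.   ]), 'joint_torque': array([-0.0000e+00, -4.9257e+01, -4.0600e-01, -3.1340e+01, -6.4000e-02,
        3.9000e-02,  0.0000e+00]), 'position': array([0.206, 0.616, 0.222]), 'tool_rot': array([-0.969,  1.346,  0.968]), 'ft_force': array([-0.043, -0.01 ,  0.069]), 'torque': array([0.025, 0.008, 0.006]), 'grip_width': np.float64(1.002)}
[[-0.    -0.948  0.317]
 [-0.002  0.317  0.948]
 [-1.    -0.    -0.002]]
```

View pics/top0.png

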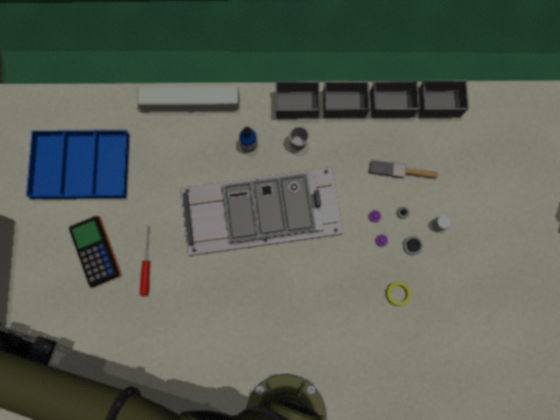

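View pics/side0.png

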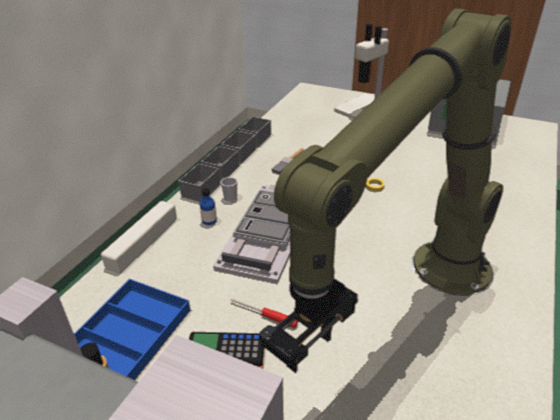

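Run:
```python
from h import *
crop('top0',170,160,350,265,4.4,'c1'); crop('top0',355,195,465,310,5,'c2')
```

```text
(no output)
```

View pics/c1.png

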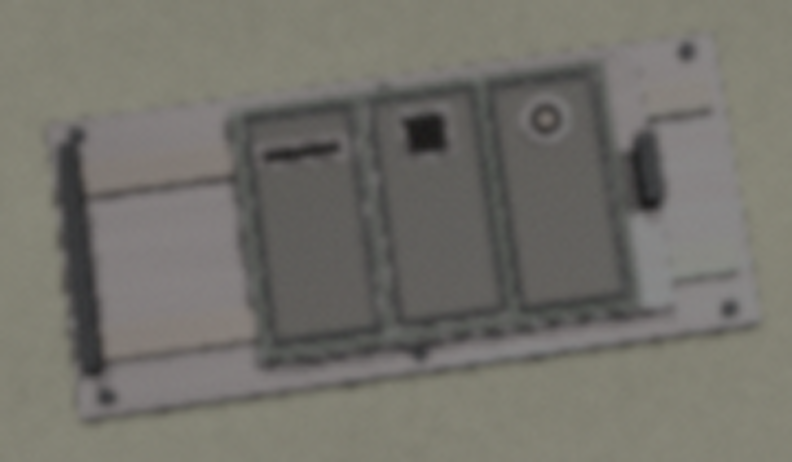

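View pics/c2.png

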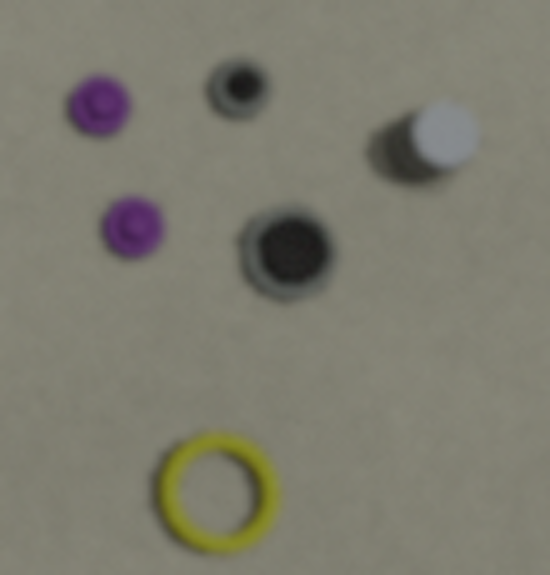

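The top view shows the slide, with the round ring on the right-hand cover at about (294,187), the post at (317,199) and the stop at (188,217).

There are four button candidates:
- **Black, large:** (413.6,245.2). This fits "larger, black, on grey housing".
- **Black, small:** (403,212).
- **Purple look-alikes:** (375,216) and (382,241).

The enlarged crop confirms the large black one.

Run:
```python
from h import *
d=dict(np.load('pics/top0.npz'))
def c1(u,v): return 170+(u+.5)/4.4-.5,160+(v+.5)/4.4-.5
def c2(u,v): return 355+(u+.5)/5-.5,195+(v+.5)/5-.5
for n,p,z in [('ring',c1(545,119),.057),('post top',c1(648,171),.09),('sA',c1(45,122),.018),('sB',c1(712,35),.018),('sC',c1(758,322),.018),('sD',c1(85,415),.018),('stop0',c1(65,140),None),('stop1',c1(90,370),None),
 ('cov tl',c1(490,82),.054),('cov tr',c1(600,70),.054),('cov br',c1(630,300),.054),
 ('big',c2(293,251),None),('small',c2(241,85),None),('jar',c2(444,134),.055),('tape',c2(218,493),.018),('pur1',c2(100,104),None),('pur2',c2(133,227),None),('table',c2(300,380),None)]:
    print(n,np.round(p,1),'depth',pt(d,*p).round(3),'z',None if z is None else pt(d,*p,z).round(3))
A,B,C,D=[pt(d,*c1(*q),.018) for q in[(45,122),(712,35),(758,322),(85,415)]]
for a,b in((A,B),(D,C),(A,D),(B,C)): e=b-a; print(np.linalg.norm(e).round(3),np.degrees(np.arctan2(e[1],e[0])).round(2))
```

```text
ring [293.5 186.7] depth [ 0.627 -0.031  0.061] z [ 0.628 -0.031  0.057]
post top [316.9 198.5] depth [ 0.585 -0.094  0.092] z [ 0.585 -0.094  0.09 ]
sA [179.8 187.3] depth [ 0.643  0.303 -0.003] z [0.638 0.3   0.018]
sB [331.4 167.6] depth [ 0.694 -0.145  0.018] z [ 0.694 -0.145  0.018]
sC [341.9 232.8] depth [ 0.5   -0.17   0.014] z [ 0.5   -0.17   0.018]
sD [188.9 253.9] depth [0.442 0.269 0.017] z [0.442 0.268 0.018]
stop0 [184.4 191.4] depth [0.624 0.285 0.022] z None
stop1 [190.1 243.7] depth [0.467 0.261 0.051] z None
cov tl [281.  178.2] depth [0.656 0.004 0.046] z [0.653 0.004 0.054]
cov tr [306.  175.5] depth [ 0.663 -0.068  0.048] z [ 0.661 -0.068  0.054]
cov br [312.8 227.8] depth [ 0.509 -0.084  0.053] z [ 0.509 -0.084  0.054]
big [413.2 244.8] depth [ 0.462 -0.372  0.024] z None
small [402.8 211.6] depth [ 0.56  -0.348  0.019] z None
jar [443.4 221.4] depth [ 0.524 -0.452  0.056] z [ 0.524 -0.453  0.055]
tape [398.2 293.2] depth [ 0.327 -0.327  0.   ] z [ 0.327 -0.323  0.018]
pur1 [374.6 215.4] depth [ 0.549 -0.265  0.022] z None
pur2 [381.2 240. ] depth [ 0.477 -0.281  0.021] z None
table [414.6 270.6] depth [ 0.391 -0.378 -0.002] z None
0.449 -82.76
0.442 -82.55
0.198 -170.97
0.196 -172.88
```

```bash
python3 -m creep '[{"fingers":0,"x":0,"y":-0.3,"z":-0.2,"twist":0},{"fingers":0,"x":0,"y":-1,"z":-0.6,"twist":-1},{"fingers":0,"x":0,"y":-1.8,"z":-1.1,"twist":-2},{"fingers":0,"x":0,"y":-2.6,"z":-1.6,"twist":-3},{"fingers":0,"x":0,"y":-3.4,"z":-2.1,"twist":-4},{"fingers":0,"x":0,"y":-4.2,"z":-2.7,"twist":-5},{"fingers":0,"x":0,"y":-5,"z":-3.2,"twist":-5.2},{"fingers":0,"x":0,"y":-5.8,"z":-3.8,"twist":-5.2},{"fingers":0,"x":0,"y":-6.6,"z":-4.4,"twist":-5.2},{"fingers":0,"x":0,"y":-7.4,"z":-5,"twist":-5.2},{"fingers":0,"x":0,"y":-8.2,"z":-5.6,"twist":-5.2},{"fingers":0,"x":0,"y":-9,"z":-6.2,"twist":-5.2},{"fingers":0,"x":0,"y":-9.8,"z":-6.8,"twist":-5.2},{"fingers":0,"x":0,"y":-10.4,"z":-7.4,"twist":-5.2},{"fingers":0,"x":0,"y":-11,"z":-8.1,"twist":-5.2},{"fingers":0,"x":0,"y":-11.5,"z":-8.8,"twist":-5.2},{"fingers":0,"x":0,"y":-12,"z":-9.6,"twist":-5.2},{"fingers":0,"x":0,"y":-12.4,"z":-10.3,"twist":-5.2},{"fingers":0,"x":0,"y":-12.7,"z":-10.8,"twist":-5.2},{"fingers":0,"x":0,"y":-12.8,"z":-11,"twist":-5.2}]' 20
python3 - <<'E'
from h import *
print(rot(telemetry.get_state()['tool_rot']).round(3))
E
```

```text
time: 1.77
position: [0.5521, 0.0304, 0.2226]
tool_rot: [-1.301, 1.15, 1.299]
ft_force: [0.4, -0.2, 0.3]
grip_width: 0.005
[[ 0.    -0.992 -0.123]
 [-0.002 -0.123  0.992]
 [-1.     0.    -0.002]]
```

```bash
python3 -m creep '[{"fingers":0,"x":0,"y":-0.1,"z":-0.5,"twist":0},{"fingers":0,"x":0,"y":-0.2,"z":-1.3,"twist":0},{"fingers":0,"x":0,"y":-0.3,"z":-2.1,"twist":0},{"fingers":0,"x":0,"y":-0.4,"z":-2.9,"twist":0},{"fingers":0,"x":0,"y":-0.45,"z":-3.7,"twist":0},{"fingers":0,"x":0.2,"y":-0.45,"z":-4.4,"twist":0},{"fingers":0,"x":0.7,"y":-0.45,"z":-4.6,"twist":0},{"fingers":0,"x":1.4,"y":-0.45,"z":-4.6,"twist":0},{"fingers":0,"x":2.1,"y":-0.45,"z":-4.6,"twist":0},{"fingers":0,"x":2.8,"y":-0.45,"z":-4.6,"twist":0},{"fingers":0,"x":3.4,"y":-0.45,"z":-4.6,"twist":0},{"fingers":0,"x":3.8,"y":-0.45,"z":-4.6,"twist":0},{"fingers":0,"x":4,"y":-0.45,"z":-4.6,"twist":0},{"fingers":0,"x":4,"y":-0.45,"z":-4.6,"twist":0},{"fingers":0,"x":4,"y":-0.45,"z":-4.6,"twist":0}]'
python3 - <<'E'
from h import *
snap('top','top1');snap('side','side1')
crop('top1',220,140,400,270,4.4,'c3');crop('side1',200,160,360,290,5,'c4')
E
```

```text
time: 3.02
position: [0.5942, -0.1429, 0.0629]
tool_rot: [-1.305, 1.144, 1.305]
ft_force: [-0.5, 0.2, 0.3]
grip_width: 0.008
```

View pics/c3.png

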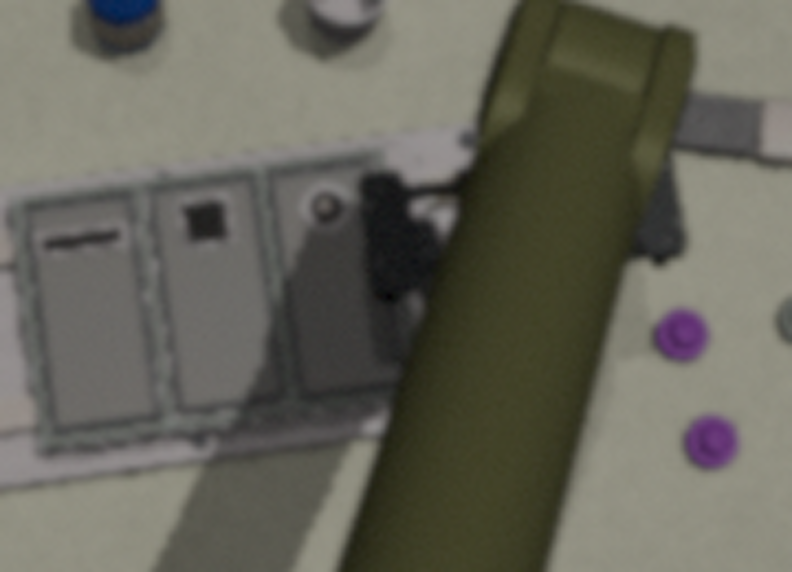

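View pics/c4.png

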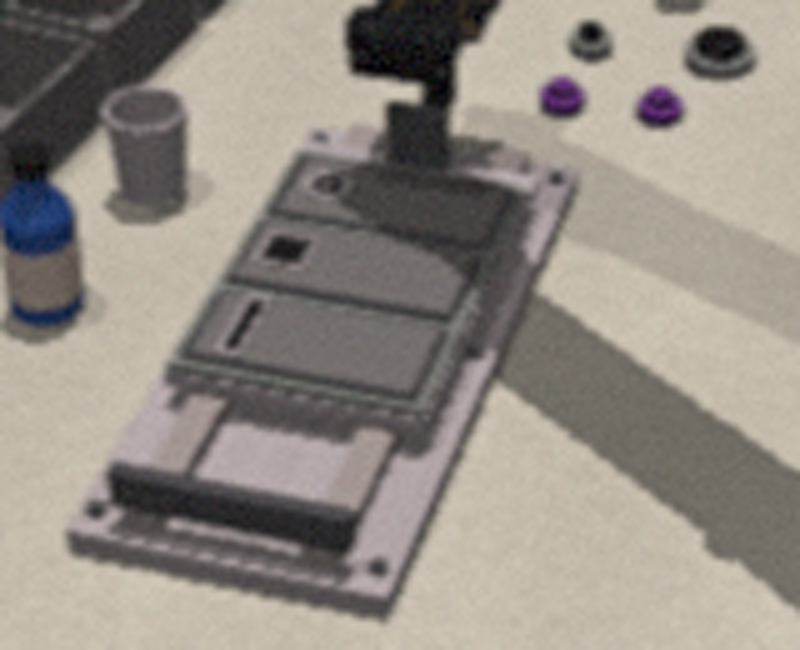

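The finger stands behind the post with clearance, its column at about (290,180) in the side view. I'm pushing slowly now.

```bash
python3 -m creep '[{"fingers":0,"z":0.15},{"fingers":0,"z":0.3},{"fingers":0,"z":0.45},{"fingers":0,"z":0.6},{"fingers":0,"z":0.7},{"fingers":0,"z":0.8},{"fingers":0,"z":0.9},{"fingers":0,"z":1.05},{"fingers":0,"z":1.2},{"fingers":0,"z":1.35},{"fingers":0,"z":1.5},{"fingers":0,"z":1.65},{"fingers":0,"z":1.8},{"fingers":0,"z":1.95},{"fingers":0,"z":2.1},{"fingers":0,"z":2.25},{"fingers":0,"z":2.4},{"fingers":0,"z":2.55},{"fingers":0,"z":2.7},{"fingers":0,"z":2.8}]'
python3 - <<'E'
from h import *
snap('side','side2')
crop('side2',200,160,360,290,5,'c5')
E
```

```text
$[0]: bad value
```

View pics/c5.png

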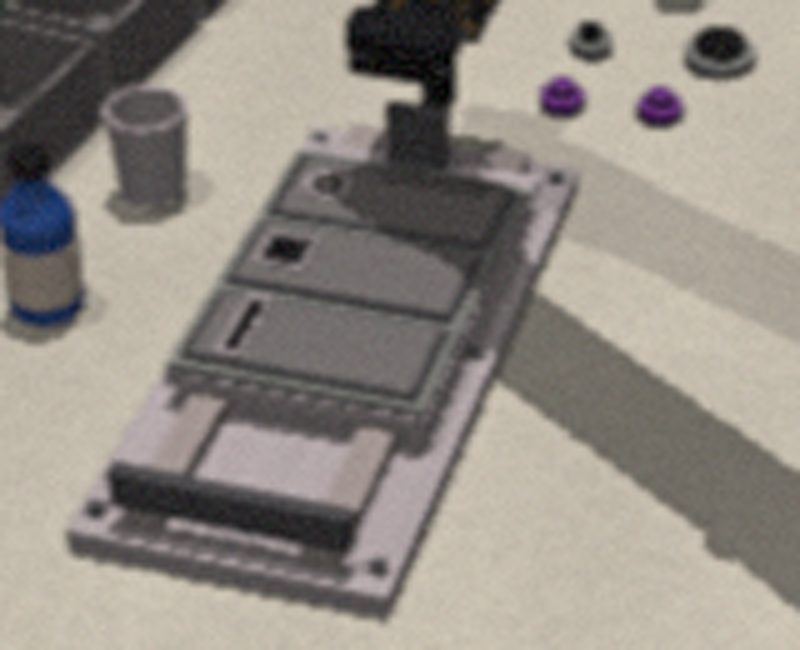

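The call was refused because each row needs all its fields, so nothing moved. I'm resending it with full rows.

```bash
python3 -m creep '[{"fingers":0,"x":0,"y":0,"z":0.15,"twist":0},{"fingers":0,"x":0,"y":0,"z":0.3,"twist":0},{"fingers":0,"x":0,"y":0,"z":0.45,"twist":0},{"fingers":0,"x":0,"y":0,"z":0.6,"twist":0},{"fingers":0,"x":0,"y":0,"z":0.7,"twist":0},{"fingers":0,"x":0,"y":0,"z":0.8,"twist":0},{"fingers":0,"x":0,"y":0,"z":0.9,"twist":0},{"fingers":0,"x":0,"y":0,"z":1.05,"twist":0},{"fingers":0,"x":0,"y":0,"z":1.2,"twist":0},{"fingers":0,"x":0,"y":0,"z":1.35,"twist":0},{"fingers":0,"x":0,"y":0,"z":1.5,"twist":0},{"fingers":0,"x":0,"y":0,"z":1.65,"twist":0},{"fingers":0,"x":0,"y":0,"z":1.8,"twist":0},{"fingers":0,"x":0,"y":0,"z":1.95,"twist":0},{"fingers":0,"x":0,"y":0,"z":2.1,"twist":0},{"fingers":0,"x":0,"y":0,"z":2.25,"twist":0},{"fingers":0,"x":0,"y":0,"z":2.4,"twist":0},{"fingers":0,"x":0,"y":0,"z":2.55,"twist":0},{"fingers":0,"x":0,"y":0,"z":2.7,"twist":0},{"fingers":0,"x":0,"y":0,"z":2.8,"twist":0}]'
python3 - <<'E'
from h import *
snap('side','side3')
crop('side3',200,160,360,290,5,'c6')
E
```

```text
time: 4.83
position: [0.5792, -0.0311, 0.0626]
tool_rot: [-1.305, 1.144, 1.306]
ft_force: [0.6, -3.3, 1.3]
grip_width: 0.008
```

View pics/c6.png

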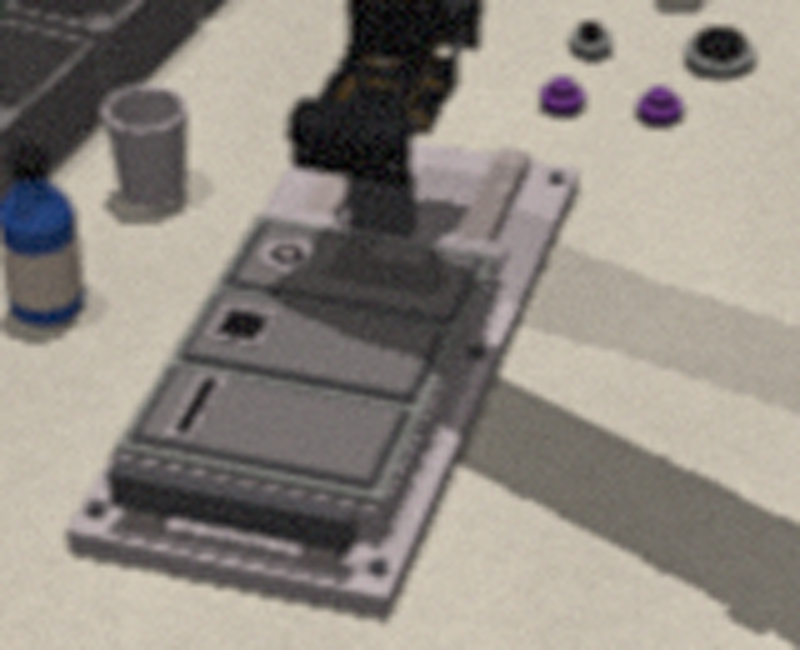

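The carriage is nearly at the stop with a small gap left, and the push force is 3.3 N. I'm creeping on until the force rises.

```bash
python3 -m creep '[{"fingers":0,"x":0,"y":0,"z":0.07,"twist":0},{"fingers":0,"x":0,"y":0,"z":0.14,"twist":0},{"fingers":0,"x":0,"y":0,"z":0.2,"twist":0},{"fingers":0,"x":0,"y":0,"z":0.2,"twist":0}]'; python3 -m creep '[{"fingers":0,"x":0,"y":0,"z":0.07,"twist":0},{"fingers":0,"x":0,"y":0,"z":0.12,"twist":0},{"fingers":0,"x":0,"y":0,"z":0.12,"twist":0}]'
```

```text
time: 5.22
position: [0.5783, -0.0236, 0.0625]
tool_rot: [-1.305, 1.144, 1.306]
ft_force: [0.4, -1.8, 0.7]
grip_width: 0.006
time: 5.47
position: [0.5776, -0.0189, 0.0625]
tool_rot: [-1.305, 1.144, 1.306]
ft_force: [0.4, -2.2, 1.1]
grip_width: 0.003
```

```bash
python3 -m creep '[{"fingers":0,"x":0,"y":0,"z":0.05,"twist":0},{"fingers":0,"x":0,"y":0,"z":0.1,"twist":0},{"fingers":0,"x":0,"y":0,"z":0.1,"twist":0}]'
python3 - <<'E'
from h import *
snap('side','side4')
crop('side4',200,160,360,290,5,'c7')
E
```

```text
time: 5.72
position: [0.5771, -0.0149, 0.0625]
tool_rot: [-1.305, 1.144, 1.306]
ft_force: [0.1, -2.8, 0.6]
grip_width: 0.003
```

View pics/c7.png

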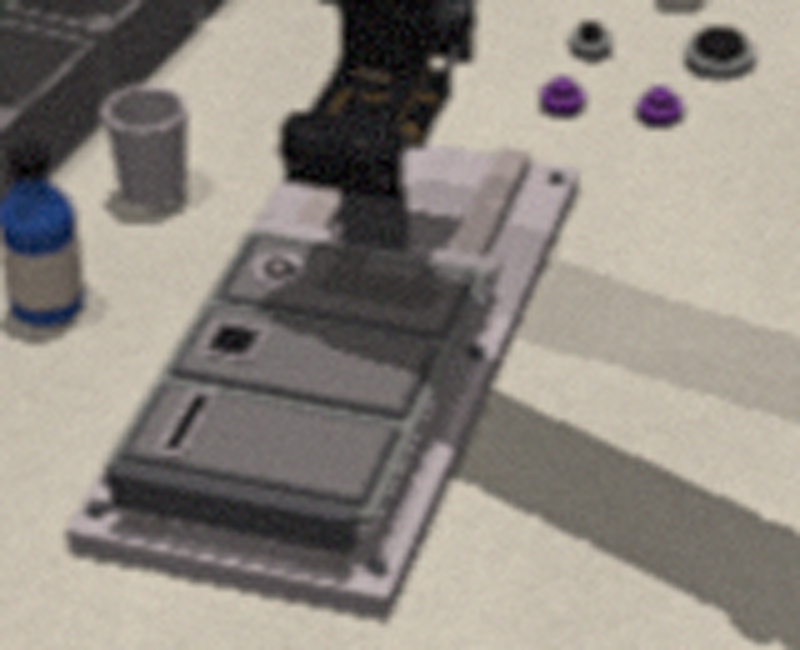

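```bash
for i in 1; do python3 -m creep '[{"fingers":0,"x":0,"y":0,"z":0.05,"twist":0},{"fingers":0,"x":0,"y":0,"z":0.1,"twist":0},{"fingers":0,"x":0,"y":0,"z":0.1,"twist":0}]'; done;  python3 -m creep '[{"fingers":0,"x":0,"y":0,"z":0.05,"twist":0},{"fingers":0,"x":0,"y":0,"z":0.1,"twist":0},{"fingers":0,"x":0,"y":0,"z":0.1,"twist":0}]'
```

```text
time: 6.02
position: [0.5769, -0.0133, 0.0626]
tool_rot: [-1.306, 1.146, 1.303]
ft_force: [0.6, -5.8, -0.4]
grip_width: 0.007
time: 6.27
position: [0.5768, -0.0133, 0.0627]
tool_rot: [-1.309, 1.15, 1.299]
ft_force: [2.4, -12.4, 0.0]
grip_width: 0.002
```

The force rose to 12 N with no further motion, so the carriage is against the stop. I'm backing off, lifting and checking.

```bash
python3 -m creep '[{"fingers":0,"x":0,"y":0,"z":-0.2,"twist":0},{"fingers":0,"x":0,"y":0,"z":-0.5,"twist":0},{"fingers":0,"x":0,"y":0,"z":-0.9,"twist":0},{"fingers":0,"x":-0.4,"y":0,"z":-1.2,"twist":0},{"fingers":0,"x":-1.0,"y":0,"z":-1.4,"twist":0},{"fingers":0,"x":-1.6,"y":0,"z":-1.5,"twist":0},{"fingers":0,"x":-2.0,"y":0,"z":-1.5,"twist":0},{"fingers":0,"x":-2.0,"y":0,"z":-1.5,"twist":0}]'
python3 - <<'E'
from h import *
snap('side','side5');snap('top','top5')
crop('side5',200,160,360,290,5,'c8');crop('top5',170,160,350,265,4.4,'c9')
E
```

```text
time: 6.93
position: [0.5866, -0.0672, 0.1465]
tool_rot: [-1.307, 1.139, 1.3]
ft_force: [0.8, 0.2, 0.5]
grip_width: 0.004
```

View pics/c8.png

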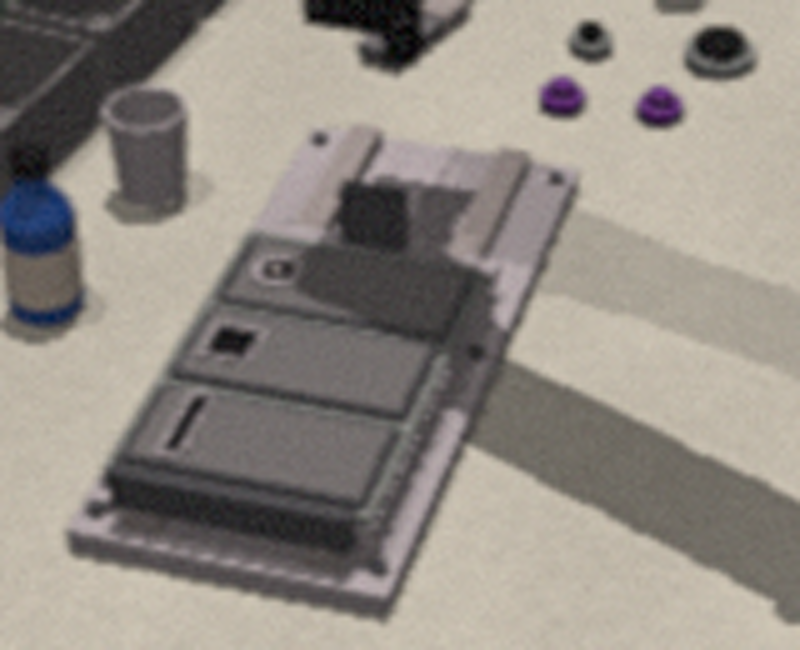

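View pics/c9.png

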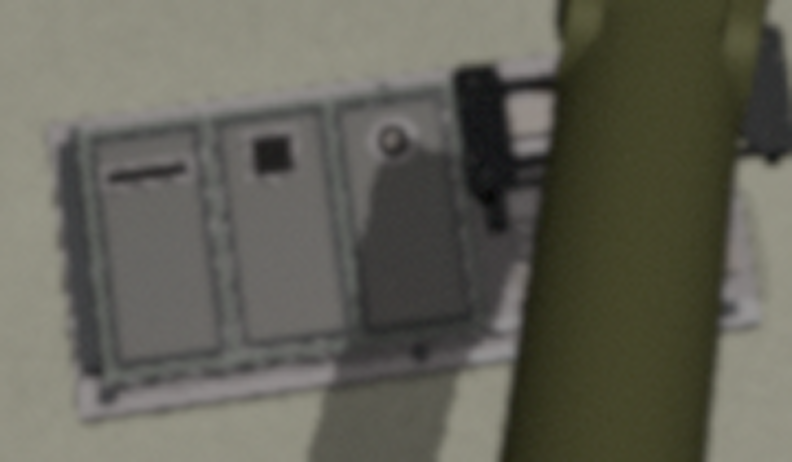

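Run:
```python
from h import *
c1=lambda u,v:(170+(u+.5)/4.4-.5,160+(v+.5)/4.4-.5)
c5=lambda u,v:(200+(u+.5)/5-.5,160+(v+.5)/5-.5)
d=dict(np.load('pics/top5.npz')); r=pt(d,*c1(392,139),.057); print(r)
e=dict(np.load('pics/side5.npz')); print(pt(e,*c5(276,268),.057)); f=dict(np.load('pics/side0.npz'))
d0=dict(np.load('pics/top0.npz')); print('travel',np.linalg.norm(r-pt(d0,*c1(545,119),.057)))
s=telemetry.get_state();t=rot(s['tool_rot']).T
print(t@(np.r_[r[:2],.077]-s['position'])/.04, s['position'],t)
```

```text
[0.61513034 0.0681754  0.057     ]
[0.61511175 0.06622821 0.057     ]
travel 0.09995640935268178
[ 1.64711954 -1.20435897  3.23010105] [ 0.58430697 -0.0663341   0.14266865] [[ 8.19707741e-04  1.41963764e-03 -9.99998656e-01]
 [-9.91319443e-01 -1.31471535e-01 -9.99235503e-04]
 [-1.31472776e-01  9.91318930e-01  1.29954616e-03]]
```

Both cameras put the ring at (0.615,0.067), and the travel works out at 100 mm. I'm moving over it and lowering.

```bash
python3 -m creep '[{"fingers":0,"x":0,"y":-0.2,"z":0.5,"twist":0},{"fingers":0,"x":0,"y":-0.5,"z":1.2,"twist":0},{"fingers":0,"x":0,"y":-0.8,"z":2,"twist":0},{"fingers":0,"x":0,"y":-1.1,"z":2.7,"twist":0},{"fingers":0,"x":0,"y":-1.2,"z":3.1,"twist":0},{"fingers":0,"x":0,"y":-1.2,"z":3.2,"twist":0},{"fingers":0,"x":0.3,"y":-1.2,"z":3.2,"twist":0},{"fingers":0,"x":0.6,"y":-1.2,"z":3.2,"twist":0},{"fingers":0,"x":0.9,"y":-1.2,"z":3.2,"twist":0},{"fingers":0,"x":1.1,"y":-1.2,"z":3.2,"twist":0},{"fingers":0,"x":1.3,"y":-1.2,"z":3.2,"twist":0},{"fingers":0,"x":1.3,"y":-1.2,"z":3.2,"twist":0},{"fingers":0,"x":1.3,"y":-1.2,"z":3.2,"twist":0}]'
python3 - <<'E'
from h import *
snap('side','side6')
crop('side6',200,130,360,250,5,'c10')
s=telemetry.get_state();t=rot(s['tool_rot']).T
print(t@(np.r_[.615,.067,.077]-s['position'])/.04)
E
```

```text
time: 8.12
position: [0.6146, 0.0653, 0.0899]
tool_rot: [-1.304, 1.146, 1.305]
ft_force: [0.3, 0.2, 0.3]
grip_width: 0.003
[ 0.34180005 -0.0015807   0.03590655]
```

View pics/c10.png

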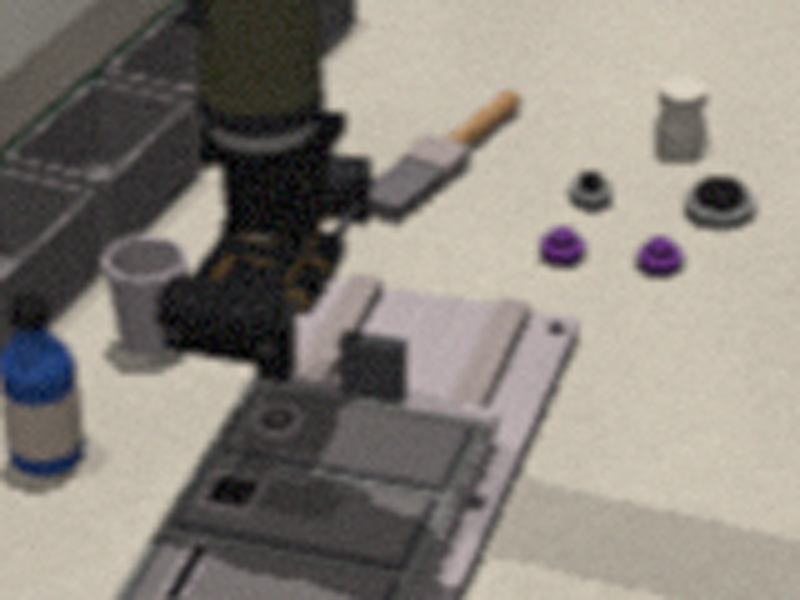

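The fingertip hangs over the ring, whose crop position is (277,418). I'm lowering the last 13 mm and dwelling.

```bash
python3 -m creep '[{"fingers":0,"x":0.1,"y":0,"z":0.03,"twist":0},{"fingers":0,"x":0.2,"y":0,"z":0.03,"twist":0},{"fingers":0,"x":0.3,"y":0,"z":0.03,"twist":0},{"fingers":0,"x":0.3,"y":0,"z":0.03,"twist":0},{"fingers":0,"x":0.3,"y":0,"z":0.03,"twist":0},{"fingers":0,"x":0.3,"y":0,"z":0.03,"twist":0},{"fingers":0,"x":0.3,"y":0,"z":0.03,"twist":0},{"fingers":0,"x":0.3,"y":0,"z":0.03,"twist":0},{"fingers":0,"x":0.3,"y":0,"z":0.03,"twist":0},{"fingers":0,"x":0.3,"y":0,"z":0.03,"twist":0},{"fingers":0,"x":0.3,"y":0,"z":0.03,"twist":0},{"fingers":0,"x":0.3,"y":0,"z":0.03,"twist":0},{"fingers":0,"x":0.3,"y":0,"z":0.03,"twist":0},{"fingers":0,"x":0.3,"y":0,"z":0.03,"twist":0},{"fingers":0,"x":0.3,"y":0,"z":0.03,"twist":0},{"fingers":0,"x":0.3,"y":0,"z":0.03,"twist":0},{"fingers":0,"x":0.3,"y":0,"z":0.03,"twist":0},{"fingers":0,"x":0.3,"y":0,"z":0.03,"twist":0},{"fingers":0,"x":0.3,"y":0,"z":0.03,"twist":0},{"fingers":0,"x":0.3,"y":0,"z":0.03,"twist":0}]'
python3 -m creep '[{"fingers":0,"x":0,"y":0,"z":0,"twist":0},{"fingers":0,"x":0,"y":0,"z":0,"twist":0},{"fingers":0,"x":0,"y":0,"z":0,"twist":0},{"fingers":0,"x":0,"y":0,"z":0,"twist":0},{"fingers":0,"x":0,"y":0,"z":0,"twist":0},{"fingers":0,"x":0,"y":0,"z":0,"twist":0},{"fingers":0,"x":0,"y":0,"z":0,"twist":0},{"fingers":0,"x":0,"y":0,"z":0,"twist":0},{"fingers":0,"x":0,"y":0,"z":0,"twist":0},{"fingers":0,"x":0,"y":0,"z":0,"twist":0},{"fingers":0,"x":0,"y":0,"z":0,"twist":0},{"fingers":0,"x":0,"y":0,"z":0,"twist":0}]'
python3 - <<'E'
from h import *
d=dict(np.load('pics/top0.npz'))
c2=lambda u,v:(355+(u+.5)/5-.5,195+(v+.5)/5-.5)
b=pt(d,*c2(293,251),.026);print(b)
q=d['z_map']; print([pt(d,u,v)[2].round(4) for u,v in[(411,245),(413,243),(413,247),(415,245)]], [pt(d,u,v)[2].round(4) for u,v in[(420,262),(400,262)]])
s=telemetry.get_state();t=rot(s['tool_rot']).T
print(t@(np.r_[b[:2],.05]-s['position'])/.04)
E
```

```text
time: 9.83
position: [0.6148, 0.0672, 0.0786]
tool_rot: [-1.305, 1.144, 1.305]
ft_force: [0.6, 1.1, 0.0]
grip_width: 0.007
time: 10.83
position: [0.6148, 0.0672, 0.0786]
tool_rot: [-1.305, 1.144, 1.305]
ft_force: [-0.1, 0.3, 0.2]
grip_width: 0.006
[ 0.46214322 -0.3709969   0.026     ]
[np.float64(0.0222), np.float64(0.0233), np.float64(0.0226), np.float64(0.0171)] [np.float64(0.0044), np.float64(-0.0054)]
[  0.71372371   5.21331765 -10.36217476]
```

The dwell lasted about 2.7 s at 21 mm above the ring. I'm going to the big button now.

```bash
python3 -m creep '[{"fingers":0,"x":-0.5,"y":0,"z":0,"twist":0},{"fingers":0,"x":-1.2,"y":0,"z":0,"twist":0},{"fingers":0,"x":-1.8,"y":0.1,"z":-0.2,"twist":0},{"fingers":0,"x":-2,"y":0.4,"z":-0.8,"twist":0},{"fingers":0,"x":-2,"y":0.8,"z":-1.6,"twist":0},{"fingers":0,"x":-2,"y":1.2,"z":-2.4,"twist":0},{"fingers":0,"x":-2,"y":1.6,"z":-3.2,"twist":0},{"fingers":0,"x":-2,"y":2,"z":-4,"twist":0},{"fingers":0,"x":-2,"y":2.4,"z":-4.8,"twist":0},{"fingers":0,"x":-2,"y":2.8,"z":-5.6,"twist":0},{"fingers":0,"x":-2,"y":3.2,"z":-6.4,"twist":0},{"fingers":0,"x":-2,"y":3.6,"z":-7.2,"twist":0},{"fingers":0,"x":-2,"y":4,"z":-8,"twist":0},{"fingers":0,"x":-2,"y":4.4,"z":-8.8,"twist":0},{"fingers":0,"x":-2,"y":4.8,"z":-9.6,"twist":0},{"fingers":0,"x":-2,"y":5.1,"z":-10.1,"twist":0},{"fingers":0,"x":-2,"y":5.2,"z":-10.4,"twist":0},{"fingers":0,"x":-2,"y":5.2,"z":-10.4,"twist":0},{"fingers":0,"x":-2,"y":5.2,"z":-10.4,"twist":0}]'
python3 - <<'E'
from h import *
snap('side','side7')
crop('side7',250,80,410,200,5,'c11')
s=telemetry.get_state();t=rot(s['tool_rot']).T
print(t@(np.r_[.462,-.371,.05]-s['position'])/.04)
E
```

```text
time: 12.42
position: [0.4627, -0.3725, 0.1585]
tool_rot: [-1.304, 1.145, 1.304]
ft_force: [-0.6, 0.7, -0.3]
grip_width: 0.007
[2.70859605 0.03568127 0.00840753]
```

View pics/c11.png

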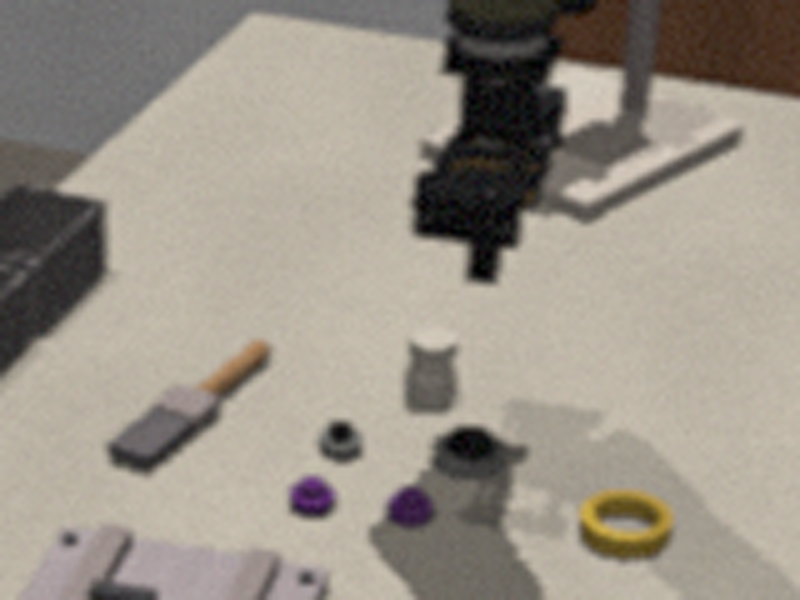

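The fingertip is over the large black button; in the crop the button is at (470,443) and the fingertip at (483,275), directly above it in height. I'm descending to just above it.

```bash
python3 -m creep '[{"fingers":0,"x":0.4,"y":0.03,"z":0,"twist":0},{"fingers":0,"x":1,"y":0.03,"z":0,"twist":0},{"fingers":0,"x":1.6,"y":0.03,"z":0,"twist":0},{"fingers":0,"x":2.2,"y":0.03,"z":0,"twist":0},{"fingers":0,"x":2.6,"y":0.03,"z":0,"twist":0},{"fingers":0,"x":2.9,"y":0.03,"z":0,"twist":0},{"fingers":0,"x":3,"y":0.03,"z":0,"twist":0},{"fingers":0,"x":3,"y":0.03,"z":0,"twist":0}]'
python3 - <<'E'
from h import *
snap('side','side8')
crop('side8',300,120,400,195,8,'c12')
E
```

```text
time: 13.13
position: [0.462, -0.3711, 0.0377]
tool_rot: [-1.305, 1.143, 1.308]
ft_force: [0.9, -0.3, 0.2]
grip_width: 0.004
```

View pics/c12.png

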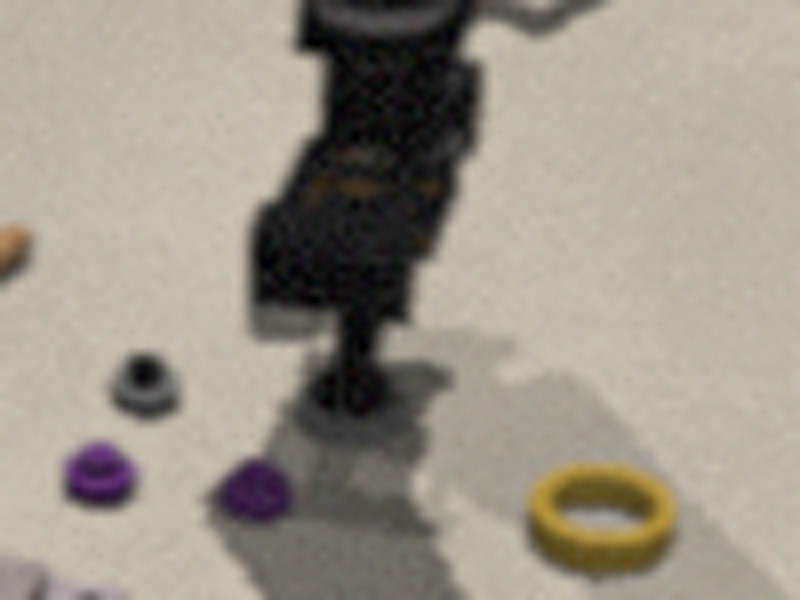

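```bash
python3 -m creep '[{"fingers":0,"x":0.1,"y":0,"z":0,"twist":0},{"fingers":0,"x":0.2,"y":0,"z":0,"twist":0},{"fingers":0,"x":0.3,"y":0,"z":0,"twist":0},{"fingers":0,"x":0.3,"y":0,"z":0,"twist":0}]'; python3 -m creep '[{"fingers":0,"x":0.05,"y":0,"z":0,"twist":0},{"fingers":0,"x":0.1,"y":0,"z":0,"twist":0},{"fingers":0,"x":0.1,"y":0,"z":0,"twist":0}]'
```

```text
time: 13.52
position: [0.4615, -0.3723, 0.0261]
tool_rot: [-1.304, 1.144, 1.306]
ft_force: [-1.3, 0.5, -0.8]
grip_width: 0.005
time: 13.77
position: [0.4618, -0.3727, 0.0224]
tool_rot: [-1.305, 1.144, 1.305]
ft_force: [0.3, 1.0, 1.9]
grip_width: 0.003
```

```bash
python3 -m creep '[{"fingers":0,"x":0.05,"y":0,"z":0,"twist":0},{"fingers":0,"x":0.1,"y":0,"z":0,"twist":0},{"fingers":0,"x":0.1,"y":0,"z":0,"twist":0}]'; python3 -m creep '[{"fingers":0,"x":0.05,"y":0,"z":0,"twist":0},{"fingers":0,"x":0.1,"y":0,"z":0,"twist":0},{"fingers":0,"x":0.1,"y":0,"z":0,"twist":0}]'
```

```text
time: 14.02
position: [0.4619, -0.3727, 0.0186]
tool_rot: [-1.305, 1.144, 1.305]
ft_force: [-0.4, 0.7, 3.9]
grip_width: 0.012
time: 14.27
position: [0.462, -0.3728, 0.0163]
tool_rot: [-1.305, 1.143, 1.305]
ft_force: [-3.9, 3.9, 14.7]
grip_width: 0.004
```

It has bottomed out: 14.7 N and the motion stopped, after the 5 N spring ramp. I'm releasing.

```bash
python3 -m creep '[{"fingers":0,"x":0,"y":0,"z":0,"twist":0},{"fingers":0,"x":0,"y":0,"z":0,"twist":0},{"fingers":0,"x":-0.2,"y":0,"z":0,"twist":0},{"fingers":0,"x":-0.5,"y":0,"z":0,"twist":0},{"fingers":0,"x":-1,"y":0,"z":0,"twist":0},{"fingers":0,"x":-1.7,"y":0,"z":0,"twist":0},{"fingers":0,"x":-2.4,"y":0,"z":0,"twist":0},{"fingers":0,"x":-3.1,"y":0,"z":0,"twist":0},{"fingers":0,"x":-3.8,"y":0,"z":0,"twist":0},{"fingers":0,"x":-4,"y":0,"z":0,"twist":0},{"fingers":0,"x":-4,"y":0,"z":0,"twist":0},{"fingers":0,"x":-4,"y":0,"z":0,"twist":0}]'
python3 - <<'E'
from h import *
snap('side','side9');d=snap('top','top9')
crop('side9',200,80,400,230,4,'c13')
c=lambda u,v:None
E
```

```text
time: 15.27
position: [0.4616, -0.3722, 0.1741]
tool_rot: [-1.305, 1.144, 1.305]
ft_force: [-0.9, -0.0, -0.2]
grip_width: 0.003
```

View pics/c13.png

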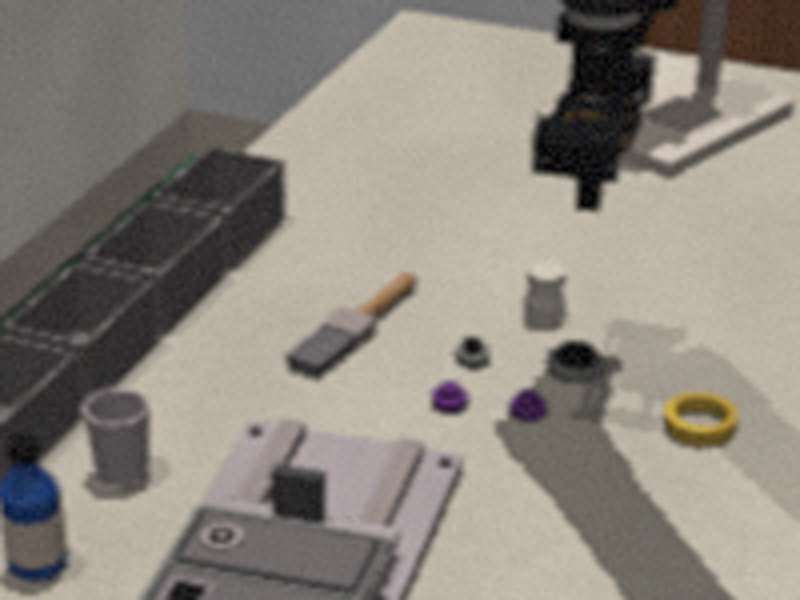

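View pics/top9.png

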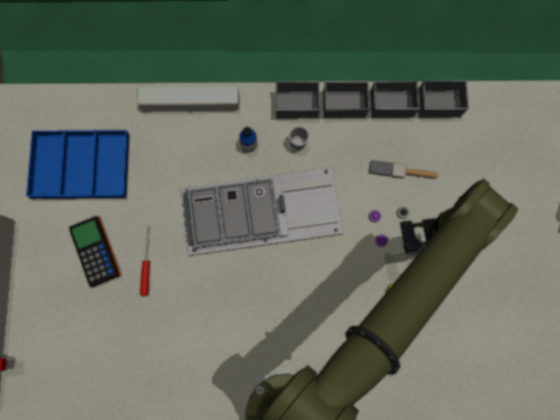

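The carriage is against the stop with its ring at (259,191) in the top view, the button is up, everything else is in place, and the arm is clear. I'm handing in.

```bash
python3 -c "
from bench import workorder; print(workorder.close_job())"
```

```text
the job is handed in; nothing more can be done
None
```

I carried out all three steps in order and handed the job in; hand-in gives no verdict, so the results below rest on my own measurements. The last reading before hand-in was 15.3 s, against the 54 s limit.

- **Carriage:** I pushed it by its post at about 0.07 m/s or less until it stopped moving and the force rose to 12 N. The images put its travel at 100.0 mm, and both cameras agreed on the ring's position to about 2 mm.
- **Dwell:** The fingertips stayed within about 2 mm of the ring's centre and 21–22 mm above it for about 2.5 s, with no contact force.
- **Button:** I pressed the larger black button until it bottomed out at 14.7 N, about 6 mm below where my fingertips first felt it, then released it.

In the last pictures:
- The carriage was home with the covers in their nests.
- The larger button looked up, though I judged that by eye and did not measure it.
- The smaller button, the purple look-alikes and the jar, bottle, cup, brush, pendant and screwdriver had not visibly moved. The tape was clear in the side view but mostly hidden by the arm in the top view.
- The arm was clear of everything, with the fingertips at 0.17 m and no meaningful force on the tool.

One push command was refused because its rows left out some fields. Nothing moved, and I resent it with complete rows.

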